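# Free the rusted latch on the grinder's belt cover and open it

### The job

The wing-knob latch on the belt cover of the whetstone grinder has rusted tight: rock the knob back and forth in small arcs until it breaks free, reversing whenever it comes up solid and never forcing it so hard that its thin stem is over-twisted (past 0.18 rad of twist, 0.72 N m). Then turn it anticlockwise a quarter turn to unlatch, swing the cover up to about 45 degrees, where its stiff hinge holds it, and let go. Leave the oil can, the chisel and the slip stone where they are.

Things in the scene. Friction and masses are not known exactly. Their poses are not given: they have to be found in the camera images.
- grinder: teal bench grinder, fixed, 220 mm (x) by 460 mm (y); origin on the bench under its middle, -x side towards the robot. -y half: brown whetstone 188 mm across, top at z 128 mm (nut 138), tool-rest bar 171 mm high over its -y end. +y half: belt housing with a bare aluminium cover 222 x 228 mm, 4 mm thick, top face at z 125 mm when shut, which carries the latch knob
- wing_grip (a point): point on the black wing knob's turning axis, 30 mm above the grinder cover's top face (grinder frame, shut: 55, 115, 155 mm). The wing is a bar 56 mm long, 13 mm thick, 8 to 41 mm above the cover, on a foot 38 mm across. x: along the bar to its white mark (to the grinder's +x when latched), y: across the bar (pinch this way), z: axis, out of the cover. Fingertips may go to 10 mm above the cover
- cover_hinge (a point): middle of the cover's hinge, at the edge of the cover nearest the robot (grinder frame, shut: -110, 115, 121 mm). Its y axis is the hinge line; the point turns with the cover. The knob's axis is 165 mm from the hinge line
- cover (a joint): cover angle, rad: 0 shut, growing to 1.7 as the knob's edge swings up and over towards the robot. It lifts only with the latch turned past 0.85 rad. The stiff hinge holds the cover wherever it is left; about 10 N of lift at the knob moves it
- latch (a joint): angle of the latch spindle, rad: 0 latched, + anticlockwise from above, stops at -0.65 and 1.57, fully open from 1.2 on. Packed rust lets a stroke go only about 0.07 rad farther than the arc already worked the other way, then it comes up solid. Arcs grow from 0.1 to 0.4 rad either side in about five strokes; then it breaks free anticlockwise (0.35 to 0.5 rad) and turns easily
- wing (a joint): elastic twist of the knob's thin stem (knob against spindle), rad, + anticlockwise: 0.25 rad per N m on the knob. About 0.02 turning freely, 0.11 to 0.12 while the rust gives way, climbing past 0.14 when the stroke is spent and the latch is solid (forcing it on would take 0.21). Past 0.18 (0.72 N m) either way the stem is bent for good
- oil_can: red oil can 60 mm across and 130 mm tall, standing on the bench beyond the grinder's +y end; origin at the centre of its underside
- chisel: wood chisel about 260 mm long lying on the bench in front of the grinder, origin on the bench under its ferrule, x towards the blade
- slip_stone: blue slip stone 50 x 110 x 25 mm lying on the bench in front of the belt housing; origin at the centre of its underside

How it is judged:
On the way, in this order (a step that is already met when the one before it is completed fails the run):
1. the latch has been worked clockwise by more than 0.15 rad (value of joint latch below -0.15 rad), for 0.05 s.
2. the latch has broken free and turned anticlockwise past 0.6 rad (value of joint latch above 0.6 rad), for 0.05 s.
3. the latch is turned open, past 1.1 rad (value of joint latch above 1.1 rad), for 0.05 s.
At the end, for the whole second after the job is handed in: the latch is turned open (past 1.0 rad), the cover stands still and open by more than 0.6 rad (35 degrees), and the oil can, chisel and slip stone are within 20 mm of where they stood (value of joint cover above 0.6 rad and velocity of joint cover between -0.05 and 0.05 rad/s and value of joint latch above 1 rad and distance of each of oil_can, chisel, slip_stone from where it was at the start of the episode below 0.02 m); the robot touches nothing.
It fails at once if the knob's stem twisted past 0.18 rad either way (value of joint wing above 0.18 rad or value of joint wing below -0.18 rad).
It fails at once if the oil can, chisel or slip stone moved by more than 20 mm, or the oil can tipped (distance of any of oil_can, chisel, slip_stone from where it was at the start of the episode above 0.02 m or angle between oil_can's own z axis and vertical above 0.4 rad).
It also fails if it takes over 72 s, if anything falls off the work surface, if the arm or the gripper's body presses on something with over 40 N, if the wrist force passes 120 N, or if a joint passes its speed limit or range.

### The arm

A 6-joint arm with a two-finger parallel gripper is mounted at the origin on the work surface. World frame = base frame: x ahead of the robot, y to its left, z up, the work surface at z = 0. Lengths are in m, angles in rad, forces in N, time in s.
With the tool pointing down it reaches from about 0.3 to 0.775 m from the base axis. Payload 14.6 kg.
Tool frame: the origin (TCP) lies midway between the tips of the shut fingers; the grasp point (between the pads) lies 19 mm behind it (ctrl.tcp_to_grasp is the distance from the TCP to the grasp point, in m); z points along the fingers, y is the line along which they close (so a half turn about z gives the same grasp; the last joint's range is limited). The gripper opens to 94 mm and grips with 3 to 60 N. Pads are 16 mm wide; open, the fingers measure 119 mm over their backs; the gripper's body (75 mm by 177 mm) begins 78 mm behind the grasp point.
Start: joints at [-1.303, 0.3, 1.521, -0, 1.321, -0.067], TCP at [0.181, -0.519, 0.205] pointing down, gripper open.
Joint ranges: [-3.03, 3.03], [-0.79, 2.21], [0.23, 2.52], [-1.04, 4.18], [0, 3.07], [-2.55, 2.55]. Speed limits (rad/s): [2.22, 2.22, 2.57, 3.14, 3.14, 3.14].

### API

Orientations are given as [roll, pitch, yaw] about the fixed x, y, z axes, in that order (R = Rz(yaw) Ry(pitch) Rx(roll)).
In Python, from station import ctrl gives the robot as it stands. The module is installed in compiled form; this text tells all that it offers.
- The arm moves only by the shell command python3 -m creep 'ROWS' [OPENING] [FORCE]. ROWS is JSON, a list of rows, each a list of 4 numbers: the shift along the world's x, y, z in cm, then the turn about the world's z in degrees. In form: [[tx, ty, tz, twist], ...]. A call has exactly 10 rows; each row shifts and turns the commanded pose from where the row before left it; what a row does not reach is not made up. A row lasts 1/12 s, in which the tool goes at most 41.7 mm and 7.16 degrees, less where a joint would pass 70% of its speed; a pose out of reach is approached as far as the arm can. A call with a gripper value outside its range is refused whole. OPENING is the closure, from 0 (fully open) to 1 (shut), set as the call begins (- or left out, the last holds). The fingers move at their own pace and stop on an object; FORCE is the grip in N (left out, the last holds). Time passes only in rows, so rows that do not move let the fingers close, or fill a call up. It gives the time, the measured TCP pose, the force, the opening and the grip force at its end, in the units of the state.
- ctrl.read_state(): the state, without advancing time (a new reading comes with each control period).
- ctrl.get_image(name): name is "scene" or "top" or "wrist"; returns a dict with "color" (400x640x3 uint8, red, green, blue), "vertical_fov" (degrees; the focal length in pixels is half the picture's height over the tangent of half this angle, whatever the lens; pixels are square), "cx", "cy" (the principal point, pixels), "k1" (the pictures are not rectified: a ray, as slopes to the right and down, at radius r is drawn at 1 + k1 r^2 times it, then the intrinsics apply), "R" (3x3) and "t" (3): a world point X has camera coordinates R X + t; the wrist camera has in their place "mount" (4x4, takes a point from camera to tool coordinates, whose origin is the TCP and whose axes are the flange's). Camera axes: x right, y down, z forward; pixel columns grow to the right and rows downward; lengths in m; the calibration is good to about 2 mm. A picture is of the moment at which its call begins: read the wrist's pose just before it. There is no depth.
- ctrl.finish_job(): hands the job in; it is judged then, once.
Trained networks look in the newest picture that a camera, given by its name, has taken for a name from the list of things; names that differ only in an ending like _2 or _b are one class to them, and where a whole thing is asked for, a point or a joint stands for the part that bears it (a point fixed in the world has none). Each returns a list of dicts, best first, with "confidence" (0 to 1); they miss things now and then, are a little off and sometimes report something else, mostly with a low value. They report only what shows in the picture. A call takes as long as a camera call.
- ctrl.look_for(camera, target): "rect" ([left, top, width, height] in pixels, round what is visible of it).
- ctrl.cut_out(camera, target): "mask" (400x640 bool, what is visible of it) and "rect" ([left, top, width, height] in pixels, round what is visible of it).
The state is a dict: "time_s": time; "joint_pos": joint angles; "joint_vel": joint speeds; "effort": joint torques, N m; "tool_pos": TCP position; "ee_rot": TCP orientation; "contact_force": force on the tool from outside, world axes, zero at the start; "moment": the same for the moment, N m; "grip_width": finger opening in m; "grasp_force": force on a finger pad.
Only numpy, scipy, OpenCV 4.12 (cv2) and the standard library are available. Lean on these libraries where they do the work, as an engineer would, in place of code of your own. Each camera call takes 0.05 s, during which the arm holds its last target. There are 200 camera calls.

## Working session

There is one attempt and no reset: what is moved stays moved. The work goes in short steps, Python scripts to look and compute and a shell command to move; the robot and the scene stay as the last step left them, time stands still between calls to the robot, and variables do not carry over. Pictures are saved under pics/ and viewed, at most 10 in all, crops included, and the job is handed in when it is done.

```bash
mkdir -p pics
cat > h.py <<'E'
import numpy as np,cv2
from station import ctrl
def cam(n):
    im=ctrl.get_image(n); return im
def ray(im,u,v,R=None,t=None):
    f=200/np.tan(np.radians(im["vertical_fov"])/2)
    d=np.array([(u-im["cx"])/f,(v-im["cy"])/f]); s=d.copy()
    for _ in range(30): s=d/(1+im["k1"]*(s@s))
    R=np.array(im["R"]);t=np.array(im["t"])
    return -R.T@t, R.T@np.array([s[0],s[1],1])
def atz(im,u,v,z):
    o,d=ray(im,u,v); return o+d*(z-o[2])/d[2]
def proj(im,X):
    f=200/np.tan(np.radians(im["vertical_fov"])/2)
    c=np.array(im["R"])@X+np.array(im["t"]); s=c[:2]/c[2]; s=s*(1+im["k1"]*(s@s))
    return s*f+[im["cx"],im["cy"]]
E
python3 - <<'E'
from h import *
for n in("top","scene"):
    im=cam(n); cv2.imwrite(f"pics/{n}0.png",im["color"][:,:,::-1])
    for t,z in(("wing_grip",.15),("cover_hinge",.125),("grinder",.1),("oil_can",.06),("chisel",.01),("slip_stone",.02)):
        for r in ctrl.cut_out(n,t)[:2]:
            ys,xs=np.nonzero(r["mask"]); 
            print(n,t,round(r["confidence"],2),r["rect"],xs.mean().round(1),ys.mean().round(1),atz(im,xs.mean(),ys.mean(),z).round(3))
print(ctrl.read_state())
E
```

```text
top cover_hinge 0.75 [289.4, 122.2, 120.8, 114.5] 348.8 178.1 [ 0.549 -0.     0.125]
top grinder 0.84 [290.8, 115.5, 238.2, 121.7] 401.7 174.1 [ 0.564 -0.116  0.1  ]
top oil_can 0.97 [252.5, 177.4, 27.2, 23.5] 263.1 191.9 [0.521 0.189 0.06 ]
top chisel 0.72 [378.6, 239.2, 111.6, 14.7] 434.0 246.6 [ 0.407 -0.214  0.01 ]
top slip_stone 0.81 [310.4, 252.5, 46.6, 22.4] 333.2 263.0 [0.362 0.025 0.02 ]
scene wing_grip 0.96 [239.3, 164.0, 28.4, 19.8] 251.4 174.5 [0.606 0.011 0.15 ]
scene cover_hinge 0.91 [209.8, 134.1, 133.2, 91.8] 274.5 177.9 [0.557 0.014 0.125]
scene grinder 0.98 [182.9, 86.3, 162.7, 170.8] 263.8 176.7 [ 0.569 -0.03   0.1  ]
scene oil_can 0.59 [312.0, 225.0, 28.7, 51.8] 323.0 256.8 [0.532 0.209 0.06 ]
scene chisel 0.68 [275.7, 126.9, 16.9, 8.1] 285.0 131.5 [ 0.411 -0.32   0.01 ]
scene slip_stone 0.87 [340.9, 173.9, 32.9, 39.7] 355.6 195.0 [0.362 0.04  0.02 ]
{'time_s': 0.7, 'joint_pos': array([-1.30259193e+00,  2.99867173e-01,  1.52099656e+00, -1.89606251e-05,
        1.32067763e+00, -6.66185173e-02]), 'joint_vel': array([-0.00150385, -0.00114713, -0.0005543 , -0.00125794, -0.00129386,
       -0.00036916]), 'effort': array([ 4.58814204e-03, -5.31574702e+01, -3.52874529e+01,  7.10807601e-02,
        2.13528005e-02, -1.25807665e-05]), 'tool_pos': array([ 0.1807134 , -0.51946158,  0.20546505]), 'ee_rot': array([3.14154270e+00, 2.17446609e-05, 3.34827610e-01]), 'contact_force': array([ 0.05702453, -0.11657267,  0.60965884]), 'moment': array([-0.01839311, -0.00341317, -0.00911342]), 'grasp_force': 0.0, 'grip_width': 0.09372306915612746}
```

Run:
```python
import cv2
a=cv2.imread("pics/top0.png")[100:290,240:540]
cv2.imwrite("pics/top0c.png",cv2.resize(a,None,fx=2.6,fy=2.6,interpolation=cv2.INTER_CUBIC))
b=cv2.imread("pics/scene0.png")[80:290,170:390]
cv2.imwrite("pics/scene0c.png",cv2.resize(b,None,fx=2.8,fy=2.8,interpolation=cv2.INTER_CUBIC))
```

```text
(no output)
```

View pics/top0c.png

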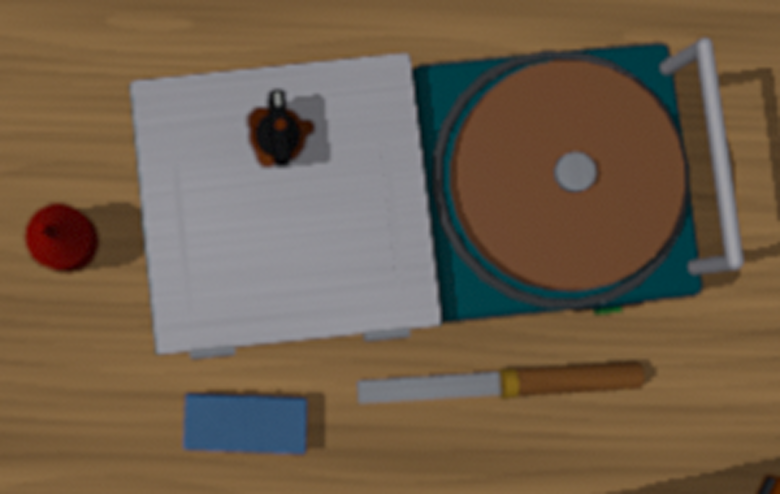

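View pics/scene0c.png

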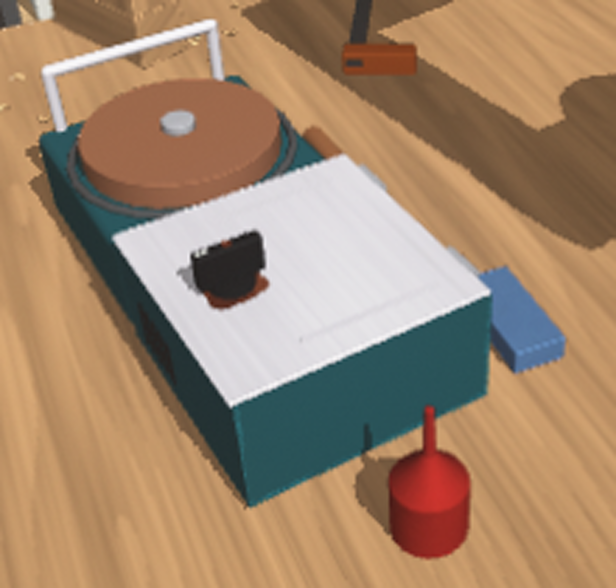

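The top crop shows the cover with corners at about px (290,132), (397,121), (409,225) and (300,236). The knob bar runs from (347,135) to (348,163). The grinder is yawed a few degrees, and the oil can, stone and chisel are clear of the knob.

Run:
```python
from h import *
im=cam("top")
c=[atz(im,*p,.125) for p in((290.6,132),(396.9,121.2),(409.1,224.8),(300.4,235.6))]
c=np.array(c);print(c.round(4)); 
for i in range(4): print(np.linalg.norm(c[i]-c[i-1]).round(3))
# c order: (+x,+y),(+x,-y),(-x,-y),(-x,+y)
ex=(c[0]+c[1]-c[2]-c[3]);ey=(c[0]+c[3]-c[1]-c[2])
a=np.arctan2(ex[1],ex[0]);b=np.arctan2(-ey[0],ey[1]);print(np.degrees([a,b]))
yaw=(a+b)/2;m=c.mean(0)
print("ctr",m)
e=np.array([np.cos(yaw),np.sin(yaw)])
# cover centre at grinder x=1?(-110..112), knob at 55
k=m[:2]+54.5e-3*e;print("knob from cover",k,"hinge",m[:2]-.1105*e)
print("bar top",atz(im,347.5,148.8,.166), atz(im,346.9,134.6,.166),atz(im,348.1,163.5,.166))
s=cam("scene")
for X in([*k,.125],[*k,.155],[*k,.166]): print(proj(im,np.array(X)).round(1),proj(s,np.array(X)).round(1))
p=[np.linalg.inv(np.eye(3))]
o1,d1=ray(im,347.5,148.8)
r=ctrl.cut_out("scene","wing_grip")[0];print(r["rect"])
```

```text
[[ 0.6432  0.1244  0.125 ]
 [ 0.673  -0.0991  0.125 ]
 [ 0.4555 -0.1277  0.125 ]
 [ 0.4266  0.0962  0.125 ]]
0.218
0.225
0.219
0.226
[7.44793993 7.46989479]
ctr [ 0.54956911 -0.00154255  0.125     ]
knob from cover [0.60360794 0.00553238] hinge [ 0.44000413 -0.01588714]
bar top [0.60165368 0.00587148 0.166     ] [0.63027049 0.00776075 0.166     ] [0.57225533 0.00396038 0.166     ]
[346.6 152.1] [252.9 181.6]
[347.4 149. ] [251.3 170.8]
[347.7 147.8] [250.7 166.8]
[238.5, 162.9, 28.0, 23.9]
```

```bash
python3 -m creep '[[2.1,2.6,1,-0.6],[2.1,2.6,1,-0.6],[2.1,2.6,1,-0.6],[2.1,2.6,1,-0.6],[2.1,2.6,1,-0.6],[2.1,2.6,1,-0.6],[2.1,2.6,0,-0.6],[2.1,2.6,0,-0.6],[2.1,2.6,0,-0.6],[2.1,2.6,0,-0.6]]' 0 
python3 -m creep '[[2.1,2.6,0,-0.6],[2.1,2.6,0,-0.6],[2.1,2.6,0,-0.6],[2.1,2.6,0,-0.6],[2.1,2.6,0,-0.6],[2.1,2.6,0,-0.6],[2.1,2.6,0,-0.6],[2.1,2.6,0,-0.6],[1,2.6,0,-0.6],[0,2.6,0,0]]'
python3 - <<'E'
from h import *
s=ctrl.read_state();im=cam("wrist");cv2.imwrite("pics/w1.png",im["color"][:,:,::-1])
print(s["tool_pos"],s["ee_rot"],s["joint_pos"],s["moment"],s["contact_force"])
r=ctrl.cut_out("wrist","wing_grip");print([(q["confidence"],q["rect"]) for q in r])
print({k:im[k] for k in im if k!="color"})
E
```

```text
time_s: 1.68
tool_pos: [0.3915, -0.258, 0.2657]
ee_rot: [3.141, -0.0, 0.23]
contact_force: [0.3, -0.5, -0.4]
grip_width: 0.0941
grasp_force: 0.0
time_s: 2.52
tool_pos: [0.5699, 0.002, 0.2647]
ee_rot: [-3.141, 0.001, 0.135]
contact_force: [-0.5, 0.8, -0.1]
grip_width: 0.0939
grasp_force: 0.0
[0.56985775 0.00204883 0.26470404] [-3.14143067e+00  7.65397606e-04  1.35449932e-01] [-6.06796766e-02  3.08136539e-01  1.37334751e+00  9.77997182e-06
  1.46089090e+00  1.37466570e+00] [-0.03190003 -0.04309575 -0.02370124] [-0.49191708  0.77198718 -0.08077936]
[(0.69, [304.7, 132.4, 37.0, 65.6]), (0.16, [200.0, 101.7, 245.2, 206.4])]
{'vertical_fov': 63.372262920111446, 'cx': 319.5731501411892, 'cy': 202.7243178798509, 'k1': -0.036581916560892415, 'mount': array([[-1.22666175e-04, -9.65143154e-01, -2.61722520e-01,
         7.58176590e-02],
       [ 9.99999973e-01, -1.70466399e-04,  1.59933913e-04,
        -2.47993463e-04],
       [-1.98974017e-04, -2.61722493e-01,  9.65143148e-01,
        -1.79710613e-01],
       [ 0.00000000e+00,  0.00000000e+00,  0.00000000e+00,
         1.00000000e+00]])}
```

View pics/w1.png

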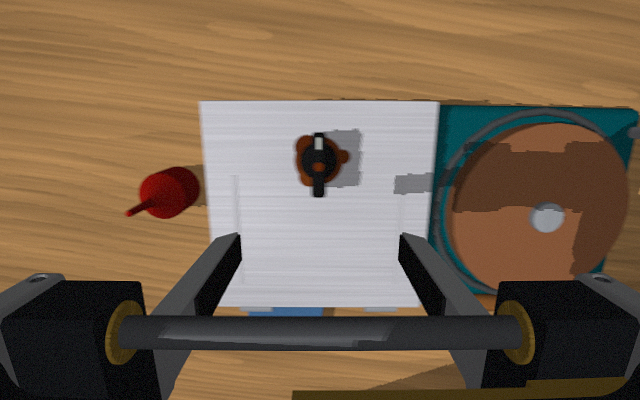

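The wrist view shows the bar upright from (319,132) to (319,197), between the fingers, so the yaw is about right. Next I need the exact centre.

```bash
cat >> h.py <<'E'
from scipy.spatial.transform import Rotation as Ro
def wrist():
    s=ctrl.read_state();im=cam("wrist");M=np.array(im["mount"])
    T=np.eye(4);T[:3,:3]=Ro.from_euler("xyz",s["ee_rot"]).as_matrix();T[:3,3]=s["tool_pos"]
    W=np.linalg.inv(T@M);im["R"]=W[:3,:3];im["t"]=W[:3,3];return s,im
E
python3 - <<'E'
from h import *
s,im=wrist();g=im["color"]
print(s["tool_pos"],s["ee_rot"],s["joint_vel"].round(3),s["moment"])
r=ctrl.cut_out("wrist","wing_grip")[0];print(r["rect"])
m=(g.max(2)<60);m[:125]=0;m[205:]=0;m[:,:300]=0;m[:,340:]=0
ys,xs=np.nonzero(m);
for y in range(126,205,5):
    x=np.nonzero(m[y])[0]; print(y,x.min() if len(x) else 0,x.max() if len(x) else 0)
l,t,w,h=r["rect"]
print(atz(im,319,t+h/2,.166),atz(im,319,t,.166),atz(im,319,t+h,.166))
print("corners",[atz(im,*p,.125).round(4) for p in((200,101.5),(440,101.5))])
cv2.imwrite("pics/w2.png",g[:,:,::-1])
E
```

```text
[0.56884102 0.00356142 0.26512341] [-3.14100534e+00  4.77811242e-04  1.39262883e-01] [-0.066 -0.012  0.007 -0.015 -0.003 -0.059] [0.01451671 0.03354853 0.00134432]
[302.7, 132.5, 39.2, 65.6]
126 0 0
131 0 0
136 316 330
141 316 331
146 310 336
151 306 339
156 304 339
161 304 339
166 305 339
171 308 339
176 314 339
181 316 331
186 316 329
191 316 329
196 320 325
201 0 0
[0.60211234 0.00898502 0.166     ] [0.6296799  0.01283327 0.166     ] [0.57310626 0.00493635 0.166     ]
corners [array([0.6409, 0.1287, 0.125 ]), array([ 0.6725, -0.0972,  0.125 ])]
```

```bash
python3 -m creep '[[1.7,0.3,-0.9,-0.3],[1.7,0.2,-0.9,0],[0,0,-0.9,0],[0,0,-0.9,0],[0,0,-0.9,0],[0,0,-0.9,0],[0,0,0,0],[0,0,0,0],[0,0,0,0],[0,0,0,0]]'
python3 - <<'E'
from h import *
s,im=wrist();g=im["color"]
print(s["tool_pos"],s["ee_rot"],s["joint_vel"].round(3),s["moment"])
m=(g.max(2)<60)
cv2.imwrite("pics/w3.png",g[:,:,::-1])
r=ctrl.cut_out("wrist","wing_grip")
for q in r[:1]:
    l,t,w,h=q["rect"];print(q["rect"],atz(im,l+w/2,t+h/2,.166))
    for y in range(int(t),int(t+h),5):
        x=np.nonzero(m[y,260:380])[0]+260
        if len(x):print(y,x.min(),x.max(), atz(im,x.min()-.5,y,.166)[:2].round(4),atz(im,x.max()+.5,y,.166)[:2].round(4))
E
```

```text
time_s: 3.55
tool_pos: [0.6029, 0.0055, 0.2122]
ee_rot: [3.141, -0.001, 0.131]
contact_force: [-0.8, -0.7, 0.8]
grip_width: 0.0944
grasp_force: 0.0
[0.60285392 0.00549911 0.21221054] [ 3.14135658e+00 -1.15553194e-03  1.30580190e-01] [ 0.     0.003 -0.002  0.002 -0.001  0.001] [-0.00939415 -0.0172912  -0.02031947]
[299.9, 177.0, 45.4, 78.0] [0.60763187 0.00409765 0.166     ]
182 311 327 [0.6316 0.016 ] [0.6332 0.004 ]
187 311 333 [0.628  0.0155] [ 0.6301 -0.0007]
192 306 334 [0.6239 0.0186] [ 0.6266 -0.002 ]
197 301 345 [0.6198 0.0218] [ 0.624  -0.0103]
202 298 347 [0.6158 0.0235] [ 0.6205 -0.0123]
207 298 354 [0.612  0.0231] [ 0.6174 -0.0179]
212 298 341 [0.6083 0.0226] [ 0.6124 -0.0091]
217 300 343 [0.6047 0.0207] [ 0.6089 -0.0112]
222 304 335 [0.6012 0.0174] [ 0.6043 -0.0059]
227 310 331 [0.598  0.0126] [ 0.6001 -0.0035]
232 311 329 [0.5942 0.0113] [ 0.596  -0.0026]
237 311 327 [0.5902 0.0109] [ 0.5919 -0.0017]
242 311 327 [0.5863 0.0104] [ 0.5879 -0.0022]
247 312 327 [0.5824 0.0091] [ 0.5839 -0.0028]
252 312 327 [0.5784 0.0086] [ 0.5799 -0.0033]
```

View pics/w3.png

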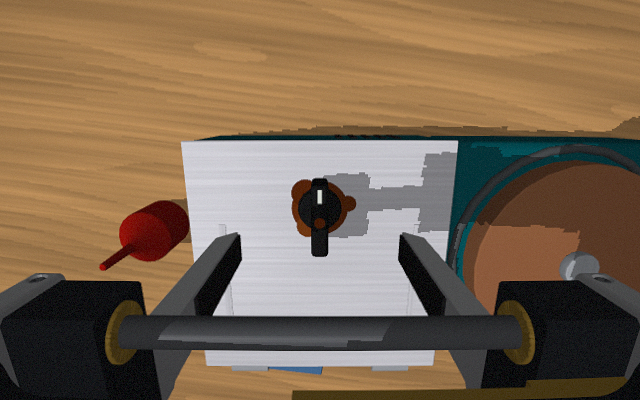

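The knob is centred between the fingers at (319,217) and aligned with them, so I can descend and close.

```bash
python3 -m creep '[[0.1,0.05,-1,0],[0,0,-1,0],[0,0,-1,0],[0,0,-1,0],[0,0,-1,0],[0,0,-1,0],[0,0,-0.7,0],[0,0,-0.6,0],[0,0,0,0],[0,0,0,0]]'
python3 -m creep '[[0,0,0,0],[0,0,0,0],[0,0,0,0],[0,0,0,0],[0,0,0,0],[0,0,0,0],[0,0,0,0],[0,0,0,0],[0,0,0,0],[0,0,0,0]]' 1 30
python3 -c "
from h import *
s=ctrl.read_state();print(s['tool_pos'],s['ee_rot'],s['moment'],s['joint_pos'])"
```

```text
time_s: 4.48
tool_pos: [0.6038, 0.006, 0.1384]
ee_rot: [-3.142, 0.0, 0.131]
contact_force: [0.3, 0.3, -0.4]
grip_width: 0.094
grasp_force: 0.0
time_s: 5.32
tool_pos: [0.6037, 0.006, 0.1384]
ee_rot: [-3.142, 0.0, 0.131]
contact_force: [-0.5, 0.3, -0.0]
grip_width: 0.0308
grasp_force: 0.0
[0.60371071 0.00604795 0.13843967] [-3.14156742e+00  1.28591839e-05  1.30598435e-01] [ 0.05796853  0.01496518 -0.04798697] [-5.06516892e-02  4.77384924e-01  1.43612082e+00  2.38948900e-05
  1.22810411e+00  1.38953817e+00]
```

```bash
python3 -m creep '[[0,0,0,0],[0,0,0,0],[0,0,0,0],[0,0,0,0],[0,0,0,0],[0,0,0,0],[0,0,0,0],[0,0,0,0],[0,0,0,0],[0,0,0,0]]'
cat > s.py <<'E'
from station import ctrl
import numpy as np
s=ctrl.read_state();print('yaw',round(np.degrees(s['ee_rot'][2]),2),'M',s['moment'].round(3),'vel6',s['joint_vel'][[0,5]].round(3),'pos',s['tool_pos'].round(4))
E
python3 s.py
```

```text
time_s: 6.15
tool_pos: [0.6037, 0.0059, 0.1385]
ee_rot: [3.141, -0.0, 0.131]
contact_force: [0.7, -3.8, -0.2]
grip_width: 0.0126
grasp_force: 30.0
yaw 7.48 M [-0.548 -0.049  0.004] vel6 [0.002 0.003] pos [0.6037 0.0059 0.1385]
```

```bash
python3 -m creep '[[0,0,0,-1],[0,0,0,-1],[0,0,0,-1],[0,0,0,-1],[0,0,0,-1],[0,0,0,0],[0,0,0,0],[0,0,0,0],[0,0,0,0],[0,0,0,0]]'
python3 s.py
```

```text
time_s: 6.98
tool_pos: [0.6037, 0.0059, 0.1385]
ee_rot: [3.141, -0.0, 0.043]
contact_force: [1.9, -4.1, -0.1]
grip_width: 0.0128
grasp_force: 30.0
yaw 2.44 M [-1.043 -0.16   0.236] vel6 [0.001 0.001] pos [0.6037 0.0059 0.1385]
```

```bash
python3 -m creep '[[0,0,0,-1],[0,0,0,-1],[0,0,0,-0.5],[0,0,0,0],[0,0,0,0],[0,0,0,0],[0,0,0,0],[0,0,0,0],[0,0,0,0],[0,0,0,0]]'
python3 s.py
```

```text
time_s: 7.82
tool_pos: [0.6037, 0.0058, 0.1384]
ee_rot: [3.141, -0.0, -0.001]
contact_force: [0.9, -5.2, -0.3]
grip_width: 0.0126
grasp_force: 30.1
yaw -0.05 M [-1.141 -0.11   0.399] vel6 [0.001 0.002] pos [0.6037 0.0058 0.1384]
```

```bash
python3 -m creep '[[0,0,0,-0.7],[0,0,0,-0.7],[0,0,0,-0.6],[0,0,0,0],[0,0,0,0],[0,0,0,0],[0,0,0,0],[0,0,0,0],[0,0,0,0],[0,0,0,0]]'
python3 s.py
```

```text
time_s: 8.65
tool_pos: [0.6037, 0.0058, 0.1385]
ee_rot: [3.141, -0.0, -0.036]
contact_force: [-0.5, -5.7, -0.8]
grip_width: 0.0127
grasp_force: 30.3
yaw -2.04 M [-1.182 -0.08   0.503] vel6 [0. 0.] pos [0.6037 0.0058 0.1385]
```

```bash
python3 -m creep '[[0,0,0,-0.7],[0,0,0,-0.7],[0,0,0,-0.6],[0,0,0,0],[0,0,0,0],[0,0,0,0],[0,0,0,0],[0,0,0,0],[0,0,0,0],[0,0,0,0]]'
python3 s.py
```

```text
time_s: 9.48
tool_pos: [0.6037, 0.0058, 0.1384]
ee_rot: [3.141, -0.0, -0.071]
contact_force: [0.6, -6.0, -0.3]
grip_width: 0.013
grasp_force: 30.3
yaw -4.04 M [-1.235 -0.074  0.505] vel6 [-0. -0.] pos [0.6037 0.0058 0.1384]
```

```bash
cat > ok.py <<'E'
import sys
from station import ctrl
import numpy as np
s=ctrl.read_state();m=s['moment'][2];print('t',s['time_s'],'yaw',round(np.degrees(s['ee_rot'][2]),2),'Mz',m.round(3),'w',round(s['grip_width'],4))
sys.exit(abs(m)>0.545)
E
python3 -m creep '[[0,0,0,-0.6],[0,0,0,-0.6],[0,0,0,-0.6],[0,0,0,0],[0,0,0,0],[0,0,0,0],[0,0,0,0],[0,0,0,0],[0,0,0,0],[0,0,0,0]]' >/dev/null; python3 ok.py &&
python3 -m creep '[[0,0,0,-0.6],[0,0,0,-0.6],[0,0,0,-0.6],[0,0,0,0],[0,0,0,0],[0,0,0,0],[0,0,0,0],[0,0,0,0],[0,0,0,0],[0,0,0,0]]' >/dev/null; python3 ok.py
```

```text
t 10.3167 yaw -5.85 Mz 0.482 w 0.0127
t 10.3167 yaw -5.85 Mz 0.482 w 0.0127False
False
```

```bash
sed -i 's/sys.exit(.*/sys.exit(int(abs(m)>0.545))/' ok.py
python3 -m creep '[[0,0,0,-0.4],[0,0,0,-0.4],[0,0,0,-0.4],[0,0,0,-0.4],[0,0,0,-0.4],[0,0,0,0],[0,0,0,0],[0,0,0,0],[0,0,0,0],[0,0,0,0]]' >/dev/null; python3 ok.py &&
python3 -m creep '[[0,0,0,-0.4],[0,0,0,-0.4],[0,0,0,-0.4],[0,0,0,-0.4],[0,0,0,-0.4],[0,0,0,0],[0,0,0,0],[0,0,0,0],[0,0,0,0],[0,0,0,0]]' >/dev/null; python3 ok.py
```

```text
t 11.15 yaw -7.84 Mz 0.485 w 0.0133
t 11.9833 yaw -9.84 Mz 0.542 w 0.0132
```

```bash
python3 -m creep '[[0,0,0,-0.3],[0,0,0,-0.3],[0,0,0,-0.3],[0,0,0,0],[0,0,0,0],[0,0,0,0],[0,0,0,0],[0,0,0,0],[0,0,0,0],[0,0,0,0]]' >/dev/null; python3 ok.py
```

```text
t 12.8167 yaw -10.74 Mz 0.586 w 0.013
```

```bash
python3 -m creep '[[0,0,0,2],[0,0,0,2],[0,0,0,2],[0,0,0,2],[0,0,0,2],[0,0,0,2],[0,0,0,1],[0,0,0,1],[0,0,0,1],[0,0,0,1]]' >/dev/null; python3 ok.py &&
python3 -m creep '[[0,0,0,1],[0,0,0,1],[0,0,0,1],[0,0,0,1],[0,0,0,1],[0,0,0,0.5],[0,0,0,0.5],[0,0,0,0],[0,0,0,0],[0,0,0,0]]' >/dev/null; python3 ok.py
```

```text
t 13.65 yaw 5.29 Mz -0.02 w 0.0128
t 14.4833 yaw 11.27 Mz -0.106 w 0.0129
```

```bash
python3 -m creep '[[0,0,0,1],[0,0,0,1],[0,0,0,1],[0,0,0,1],[0,0,0,1],[0,0,0,0.5],[0,0,0,0.5],[0,0,0,0.5],[0,0,0,0.5],[0,0,0,0]]' >/dev/null; python3 ok.py &&
python3 -m creep '[[0,0,0,0.4],[0,0,0,0.4],[0,0,0,0.4],[0,0,0,0.4],[0,0,0,0.4],[0,0,0,0.4],[0,0,0,0],[0,0,0,0],[0,0,0,0],[0,0,0,0]]' >/dev/null; python3 ok.py &&
python3 -m creep '[[0,0,0,0.4],[0,0,0,0.4],[0,0,0,0.4],[0,0,0,0.4],[0,0,0,0.4],[0,0,0,0],[0,0,0,0],[0,0,0,0],[0,0,0,0],[0,0,0,0]]' >/dev/null; python3 ok.py
```

```text
t 15.3167 yaw 18.32 Mz -0.409 w 0.0129
t 16.15 yaw 20.68 Mz -0.507 w 0.0128
t 16.9833 yaw 22.68 Mz -0.482 w 0.013
```

```bash
python3 -m creep '[[0,0,0,0.5],[0,0,0,0.5],[0,0,0,0.5],[0,0,0,0.5],[0,0,0,0.4],[0,0,0,0.4],[0,0,0,0],[0,0,0,0],[0,0,0,0],[0,0,0,0]]' >/dev/null; python3 ok.py &&
python3 -m creep '[[0,0,0,0.4],[0,0,0,0.4],[0,0,0,0.4],[0,0,0,0.4],[0,0,0,0.2],[0,0,0,0],[0,0,0,0],[0,0,0,0],[0,0,0,0],[0,0,0,0]]' >/dev/null; python3 ok.py &&
python3 -m creep '[[0,0,0,0.4],[0,0,0,0.4],[0,0,0,0.4],[0,0,0,0.4],[0,0,0,0.2],[0,0,0,0],[0,0,0,0],[0,0,0,0],[0,0,0,0],[0,0,0,0]]' >/dev/null; python3 ok.py
```

```text
t 17.8167 yaw 25.48 Mz -0.49 w 0.0128
t 18.65 yaw 27.28 Mz -0.571 w 0.013
t 18.65 yaw 27.28 Mz -0.571 w 0.013
```

```bash
python3 -m creep '[[0,0,0,-3],[0,0,0,-4],[0,0,0,-4],[0,0,0,-4],[0,0,0,-4],[0,0,0,-4],[0,0,0,-3],[0,0,0,-2],[0,0,0,-2],[0,0,0,-1]]' >/dev/null; python3 ok.py &&
python3 -m creep '[[0,0,0,-1],[0,0,0,-1],[0,0,0,-1],[0,0,0,-1],[0,0,0,-1],[0,0,0,-1],[0,0,0,-0.5],[0,0,0,-0.5],[0,0,0,0],[0,0,0,0]]' >/dev/null; python3 ok.py &&
python3 -m creep '[[0,0,0,-0.5],[0,0,0,-0.5],[0,0,0,-0.5],[0,0,0,-0.5],[0,0,0,-0.5],[0,0,0,-0.5],[0,0,0,0],[0,0,0,0],[0,0,0,0],[0,0,0,0]]' >/dev/null; python3 ok.py
```

```text
t 19.4833 yaw -3.79 Mz 0.199 w 0.0128
t 20.3167 yaw -10.75 Mz 0.535 w 0.013
t 21.15 yaw -13.75 Mz 0.537 w 0.0127
```

```bash
sed -i 's/>0.545/>0.56/' ok.py
python3 -m creep '[[0,0,0,-0.4],[0,0,0,-0.4],[0,0,0,-0.4],[0,0,0,-0.4],[0,0,0,-0.4],[0,0,0,0],[0,0,0,0],[0,0,0,0],[0,0,0,0],[0,0,0,0]]' >/dev/null; python3 ok.py &&
python3 -m creep '[[0,0,0,-0.4],[0,0,0,-0.4],[0,0,0,-0.4],[0,0,0,-0.4],[0,0,0,0],[0,0,0,0],[0,0,0,0],[0,0,0,0],[0,0,0,0],[0,0,0,0]]' >/dev/null; python3 ok.py
```

```text
t 21.9833 yaw -15.75 Mz 0.546 w 0.0129
t 22.8167 yaw -17.34 Mz 0.557 w 0.0128
```

```bash
python3 -m creep '[[0,0,0,-0.3],[0,0,0,-0.3],[0,0,0,-0.4],[0,0,0,0],[0,0,0,0],[0,0,0,0],[0,0,0,0],[0,0,0,0],[0,0,0,0],[0,0,0,0]]' >/dev/null; python3 ok.py
```

```text
t 23.65 yaw -18.34 Mz 0.613 w 0.0132
```

```bash
python3 -m creep '[[0,0,0,3],[0,0,0,5],[0,0,0,5],[0,0,0,5],[0,0,0,5],[0,0,0,5],[0,0,0,4],[0,0,0,3],[0,0,0,2],[0,0,0,1]]' >/dev/null; python3 ok.py &&
python3 -m creep '[[0,0,0,1],[0,0,0,1],[0,0,0,1],[0,0,0,1],[0,0,0,1],[0,0,0,1],[0,0,0,0.5],[0,0,0,0],[0,0,0,0],[0,0,0,0]]' >/dev/null; python3 ok.py &&
python3 -m creep '[[0,0,0,0.6],[0,0,0,0.6],[0,0,0,0.6],[0,0,0,0.6],[0,0,0,0.6],[0,0,0,0.5],[0,0,0,0],[0,0,0,0],[0,0,0,0],[0,0,0,0]]' >/dev/null; python3 ok.py &&
python3 -m creep '[[0,0,0,0.4],[0,0,0,0.4],[0,0,0,0.4],[0,0,0,0.4],[0,0,0,0.4],[0,0,0,0],[0,0,0,0],[0,0,0,0],[0,0,0,0],[0,0,0,0]]' >/dev/null; python3 ok.py
```

```text
t 24.4833 yaw 19.73 Mz -0.119 w 0.0127
t 25.3167 yaw 26.17 Mz -0.477 w 0.0129
t 26.15 yaw 29.68 Mz -0.545 w 0.0128
t 26.9833 yaw 31.68 Mz -0.518 w 0.0124
```

```bash
python3 -m creep '[[0,0,0,0.4],[0,0,0,0.4],[0,0,0,0.4],[0,0,0,0.4],[0,0,0,0.4],[0,0,0,0],[0,0,0,0],[0,0,0,0],[0,0,0,0],[0,0,0,0]]' >/dev/null; python3 ok.py &&
python3 -m creep '[[0,0,0,0.4],[0,0,0,0.4],[0,0,0,0.4],[0,0,0,0.4],[0,0,0,0],[0,0,0,0],[0,0,0,0],[0,0,0,0],[0,0,0,0],[0,0,0,0]]' >/dev/null; python3 ok.py &&
python3 -m creep '[[0,0,0,0.4],[0,0,0,0.4],[0,0,0,0.4],[0,0,0,0.4],[0,0,0,0],[0,0,0,0],[0,0,0,0],[0,0,0,0],[0,0,0,0],[0,0,0,0]]' >/dev/null; python3 ok.py
```

```text
t 27.8167 yaw 33.68 Mz -0.527 w 0.0129
t 28.65 yaw 35.28 Mz -0.495 w 0.013
t 29.4833 yaw 36.88 Mz -0.566 w 0.0127
```

```bash
python3 -m creep '[[0,0,0,-4],[0,0,0,-6],[0,0,0,-6],[0,0,0,-6],[0,0,0,-6],[0,0,0,-6],[0,0,0,-5],[0,0,0,-4],[0,0,0,-3],[0,0,0,-2]]' >/dev/null; python3 ok.py &&
python3 -m creep '[[0,0,0,-1],[0,0,0,-1],[0,0,0,-1],[0,0,0,-1],[0,0,0,-1],[0,0,0,-1],[0,0,0,-0.5],[0,0,0,0],[0,0,0,0],[0,0,0,0]]' >/dev/null; python3 ok.py &&
python3 -m creep '[[0,0,0,-0.6],[0,0,0,-0.6],[0,0,0,-0.6],[0,0,0,-0.6],[0,0,0,-0.6],[0,0,0,0],[0,0,0,0],[0,0,0,0],[0,0,0,0],[0,0,0,0]]' >/dev/null; python3 ok.py &&
python3 -m creep '[[0,0,0,-0.4],[0,0,0,-0.4],[0,0,0,-0.4],[0,0,0,-0.4],[0,0,0,0],[0,0,0,0],[0,0,0,0],[0,0,0,0],[0,0,0,0],[0,0,0,0]]' >/dev/null; python3 ok.py
```

```text
t 30.3167 yaw -11.25 Mz 0.22 w 0.0129
t 31.15 yaw -17.63 Mz 0.527 w 0.0128
t 31.9833 yaw -20.63 Mz 0.493 w 0.0126
t 32.8167 yaw -22.24 Mz 0.537 w 0.0131
```

```bash
python3 -m creep '[[0,0,0,-0.4],[0,0,0,-0.4],[0,0,0,-0.4],[0,0,0,-0.3],[0,0,0,0],[0,0,0,0],[0,0,0,0],[0,0,0,0],[0,0,0,0],[0,0,0,0]]' >/dev/null; python3 ok.py
python3 -m creep '[[0,0,0,4],[0,0,0,6],[0,0,0,6],[0,0,0,6],[0,0,0,6],[0,0,0,6],[0,0,0,6],[0,0,0,5],[0,0,0,4],[0,0,0,2]]' >/dev/null; python3 ok.py &&
python3 -m creep '[[0,0,0,1],[0,0,0,1],[0,0,0,1],[0,0,0,1],[0,0,0,1],[0,0,0,1],[0,0,0,0.5],[0,0,0,0],[0,0,0,0],[0,0,0,0]]' >/dev/null; python3 ok.py &&
python3 -m creep '[[0,0,0,0.6],[0,0,0,0.6],[0,0,0,0.6],[0,0,0,0.6],[0,0,0,0],[0,0,0,0],[0,0,0,0],[0,0,0,0],[0,0,0,0],[0,0,0,0]]' >/dev/null; python3 ok.py &&
python3 -m creep '[[0,0,0,0.4],[0,0,0,0.4],[0,0,0,0.4],[0,0,0,0.4],[0,0,0,0],[0,0,0,0],[0,0,0,0],[0,0,0,0],[0,0,0,0],[0,0,0,0]]' >/dev/null; python3 ok.py
```

```text
t 33.65 yaw -23.74 Mz 0.518 w 0.0129
t 34.4833 yaw 27.48 Mz -0.063 w 0.0129
t 35.3167 yaw 33.77 Mz -0.381 w 0.013
t 36.15 yaw 36.16 Mz -0.487 w 0.0128
t 36.9833 yaw 37.77 Mz -0.443 w 0.013
```

```bash
python3 -m creep '[[0,0,0,0.4],[0,0,0,0.4],[0,0,0,0.4],[0,0,0,0.4],[0,0,0,0.4],[0,0,0,0],[0,0,0,0],[0,0,0,0],[0,0,0,0],[0,0,0,0]]' >/dev/null; python3 ok.py &&
python3 -m creep '[[0,0,0,0.4],[0,0,0,0.4],[0,0,0,0.4],[0,0,0,0.4],[0,0,0,0],[0,0,0,0],[0,0,0,0],[0,0,0,0],[0,0,0,0],[0,0,0,0]]' >/dev/null; python3 ok.py &&
python3 -m creep '[[0,0,0,0.4],[0,0,0,0.4],[0,0,0,0.4],[0,0,0,0.4],[0,0,0,0],[0,0,0,0],[0,0,0,0],[0,0,0,0],[0,0,0,0],[0,0,0,0]]' >/dev/null; python3 ok.py
```

```text
t 37.8167 yaw 39.8 Mz -0.034 w 0.0128
t 38.65 yaw 41.39 Mz -0.038 w 0.0131
t 39.4833 yaw 42.99 Mz -0.056 w 0.0127
```

It's free. Now the quarter turn, to a latch angle of about 1.45 rad.

```bash
python3 -m creep '[[0,0,0,3],[0,0,0,5],[0,0,0,5],[0,0,0,5],[0,0,0,4],[0,0,0,3],[0,0,0,2],[0,0,0,0],[0,0,0,0],[0,0,0,0]]' >/dev/null; python3 ok.py &&
python3 -m creep '[[0,0,0,3],[0,0,0,4],[0,0,0,4],[0,0,0,4],[0,0,0,3],[0,0,0,2],[0,0,0,1],[0,0,0,0],[0,0,0,0],[0,0,0,0]]' >/dev/null; python3 ok.py; python3 s.py
```

```text
t 40.3167 yaw 70.0 Mz -0.063 w 0.0128
t 41.15 yaw 91.01 Mz -0.088 w 0.0128
yaw 91.01 M [ 1.234  2.169 -0.088] vel6 [0.001 0.001] pos [0.6027 0.0067 0.1384]
```

```bash
N='[0,0,0,0]'
python3 -m creep '[[0,0,0,0],[0,0,0,0],[0,0,0,0],[0,0,0,0],[0,0,0,0],[0,0,0,0],[0,0,0,0],[0,0,0,0],[0,0,0,0],[0,0,0,0]]' 0
python3 -m creep '[[0,0,0,0],[0,0,0,0],[0,0,0,-3],[0,0,0,-5],[0,0,0,-7],[0,0,0,-7],[0,0,0,-7],[0,0,0,-7],[0,0,0,-7],[0,0,0,-7]]'
python3 -m creep '[[0,0,0,-7],[0,0,0,-7],[0,0,0,-7],[0,0,0,-7],[0,0,0,-7],[0,0,0,-3],[0,0,0,-2],[0,0,0,0],[0,0,0,0],[0,0,0,0]]'
python3 - <<'E'
from h import *
s,im=wrist();cv2.imwrite("pics/w4.png",im["color"][:,:,::-1]);print(s["ee_rot"],s["tool_pos"])
E
```

```text
time_s: 41.98
tool_pos: [0.6037, 0.006, 0.1384]
ee_rot: [-3.142, 0.0, 1.588]
contact_force: [0.5, -0.9, -0.0]
grip_width: 0.0763
grasp_force: 0.0
time_s: 42.82
tool_pos: [0.6037, 0.006, 0.1385]
ee_rot: [3.142, -0.0, 0.709]
contact_force: [0.2, 0.0, -0.3]
grip_width: 0.0944
grasp_force: 0.0
time_s: 43.65
tool_pos: [0.6037, 0.0061, 0.1384]
ee_rot: [3.142, 0.0, 0.019]
contact_force: [0.4, 0.7, -0.2]
grip_width: 0.0937
grasp_force: 0.0
[3.14156341e+00 3.28505318e-05 1.85460040e-02] [0.6037091  0.00606028 0.13843706]
```

View pics/w4.png

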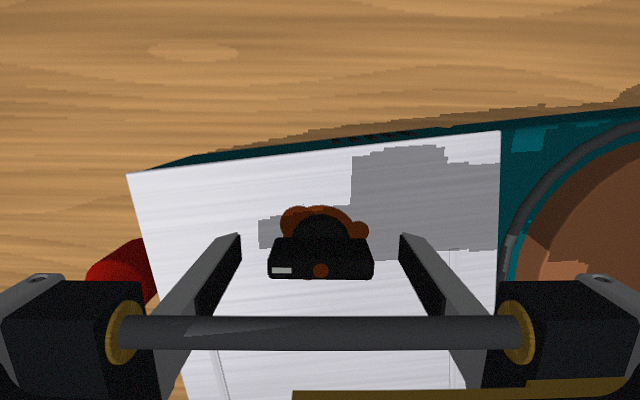

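The bar lies across the jaws at (320,260), with the white mark towards +y, so the latch is open. Now I'll pinch its ends.

```bash
python3 -m creep '[[0,0,0,0],[0,0,0,0],[0,0,0,0],[0,0,0,0],[0,0,0,0],[0,0,0,0],[0,0,0,0],[0,0,0,0],[0,0,0,0],[0,0,0,0]]' 1 45
python3 s.py
```

```text
time_s: 44.53
tool_pos: [0.6037, 0.0058, 0.1385]
ee_rot: [3.141, -0.0, 0.017]
contact_force: [0.7, -2.9, 2.0]
grip_width: 0.0555
grasp_force: 45.0
yaw 0.98 M [-0.619 -0.037 -0.044] vel6 [ 0.001 -0.   ] pos [0.6037 0.0058 0.1385]
```

```bash
python3 -m creep '[[-0.15,-0.02,0.57,0],[-0.15,-0.02,0.57,0],[-0.15,-0.02,0.57,0],[-0.21,-0.03,0.55,0],[-0.21,-0.03,0.55,0],[-0.21,-0.03,0.55,0],[-0.27,-0.03,0.52,0],[-0.27,-0.04,0.52,0],[-0.27,-0.04,0.52,0],[0,0,0,0]]'
python3 s.py
```

```text
time_s: 45.37
tool_pos: [0.5845, 0.004, 0.1876]
ee_rot: [-3.14, 0.0, 0.017]
contact_force: [-1.1, 1.8, -1.4]
grip_width: 0.0558
grasp_force: 45.0
yaw 0.99 M [ 0.912 -0.134  0.066] vel6 [ 0. -0.] pos [0.5845 0.004  0.1876]
```

```bash
python3 -m creep '[[-0.32,-0.04,0.49,0],[-0.32,-0.04,0.49,0],[-0.32,-0.04,0.49,0],[-0.37,-0.05,0.46,0],[-0.37,-0.05,0.46,0],[-0.37,-0.05,0.46,0],[-0.42,-0.05,0.41,0],[-0.42,-0.06,0.41,0],[-0.42,-0.06,0.41,0],[0,0,0,0]]'
python3 s.py
python3 -m creep '[[-0.46,-0.06,0.37,0],[-0.46,-0.06,0.37,0],[-0.46,-0.06,0.37,0],[-0.49,-0.06,0.32,0],[-0.49,-0.06,0.32,0],[-0.49,-0.06,0.32,0],[0,0,0,0],[0,0,0,0],[0,0,0,0],[0,0,0,0]]'
python3 s.py
python3 - <<'E'
from h import *
im=cam("scene");cv2.imwrite("pics/s5.png",cv2.resize(im["color"][40:300,130:430,::-1],None,fx=2,fy=2))
E
```

```text
time_s: 46.2
tool_pos: [0.5513, -0.0001, 0.2288]
ee_rot: [-3.14, -0.001, 0.018]
contact_force: [-0.9, 5.0, 0.3]
grip_width: 0.0556
grasp_force: 45.0
yaw 1.03 M [ 1.434 -0.219  0.304] vel6 [0.    0.002] pos [ 5.513e-01 -1.000e-04  2.288e-01]
time_s: 47.03
tool_pos: [0.523, -0.0039, 0.2494]
ee_rot: [-3.14, -0.0, 0.018]
contact_force: [-1.3, 5.4, 2.6]
grip_width: 0.0553
grasp_force: 45.1
yaw 1.02 M [ 1.496 -0.05   0.343] vel6 [0. 0.] pos [ 0.523  -0.0039  0.2494]
```

View pics/s5.png

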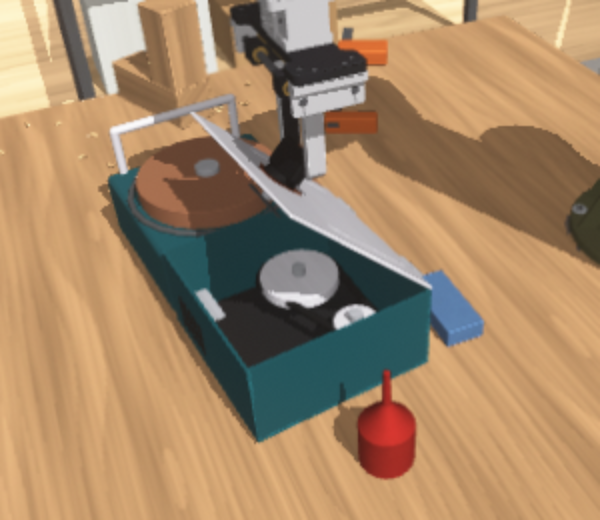

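The cover stands at about 45°, with its hinge edge near (430,285) and its top edge near (195,115). Release and back off.

```bash
python3 -m creep '[[0,0,0,0],[0,0,0,0],[0,0,0,0],[0,0,0,0],[0,0,0,0],[0,0,0,0],[0,0,0,0],[0,0,0,0],[0,0,0,0],[0,0,0,0]]' 0
python3 -m creep '[[0,0,0,0],[0,0,0,0],[-0.3,0,0.8,0],[-0.5,0,1,0],[-0.7,0,1.5,0],[-1,0,2,0],[-1,0,2,0],[-1,0,2,0],[-1,0,1,0],[0,0,0,0]]'
python3 -m creep '[[-1,0,0.5,0],[-1,0,0.5,0],[-1,0,0,0],[-1,0,0,0],[0,0,0,0],[0,0,0,0],[0,0,0,0],[0,0,0,0],[0,0,0,0],[0,0,0,0]]'
python3 s.py
python3 - <<'E'
from h import *
im=cam("scene");cv2.imwrite("pics/s6.png",cv2.resize(im["color"][40:300,130:430,::-1],None,fx=2,fy=2))
for n,t,z in(("scene","oil_can",.06),("top","oil_can",.06),("top","chisel",.01),("top","slip_stone",.02)):
    im=cam(n)
    for r in ctrl.cut_out(n,t)[:1]:
        ys,xs=np.nonzero(r["mask"]);print(n,t,r["rect"],atz(im,xs.mean(),ys.mean(),z).round(3))
E
```

```text
time_s: 47.92
tool_pos: [0.523, -0.0046, 0.2492]
ee_rot: [3.142, -0.0, 0.017]
contact_force: [0.5, -0.0, -0.1]
grip_width: 0.0944
grasp_force: 0.0
time_s: 48.75
tool_pos: [0.4672, -0.0045, 0.3559]
ee_rot: [3.141, -0.006, 0.017]
contact_force: [-0.5, -0.5, 0.4]
grip_width: 0.0941
grasp_force: 0.0
time_s: 49.58
tool_pos: [0.4282, -0.0046, 0.3619]
ee_rot: [-3.142, 0.001, 0.017]
contact_force: [-0.5, -0.1, -0.6]
grip_width: 0.0938
grasp_force: 0.0
yaw 0.98 M [0.078 0.011 0.02 ] vel6 [ 0.002 -0.001] pos [ 0.4282 -0.0046  0.3619]
scene oil_can [307.4, 226.9, 32.0, 53.5] [0.532 0.21  0.06 ]
top oil_can [251.9, 177.2, 26.5, 27.5] [0.522 0.188 0.06 ]
```

View pics/s6.png

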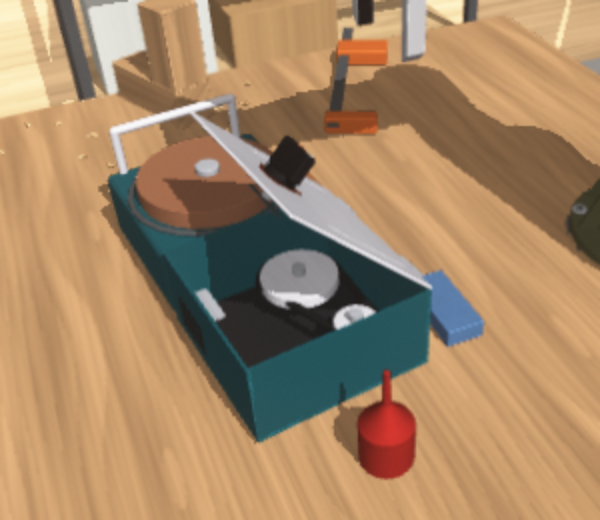

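The cover stays open with the gripper clear, the knob is at (288,160), and the can and stone haven't moved. Handing in.

```bash
python3 -c "
from station import ctrl
print(ctrl.finish_job())"
```

```text
the job is handed in; nothing more can be done
None
```

The job is handed in, with no verdict returned: the latch broke free and was turned open (about 1.4 rad), the cover stands at about 45° on its own, peak stem twist was about 0.15 rad (0.61 N m), and the arm is clear; the oil can and slip stone look unmoved, but the chisel was out of view in the final check.

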